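# Click the coil cartridge into its test holder

### The job

Pick up the white plug-in coil cartridge, put it foot first into the pocket of the aluminium holder that is screwed to the bench, and push it down past the sprung ball until it clicks and stays down by itself when you let go. Push gently: feel for the click and stop there, do not ram it against its stop. Leave the other things lying on the bench where they are.

Things in the scene. Friction and masses are not known exactly. Their poses are not given: they have to be found in the camera images.
- cartridge: plug-in coil cartridge, loose, upright: white plastic block 44 (x) x 30 (y) x 112 (z) mm, copper winding round its middle, ribbed grip on top; about 0.12 kg, varying. Origin at the centre of its underside, z up. Foot chamfered all round: 36 x 22 mm at the underside, full section from 8 mm up. Fits either way round (yaw or yaw + 180 degrees)
- grip (a point): middle of the cartridge's ribbed grip, on its centre line, 97 mm above its underside. Grip here across the 30 mm (y) faces with the fingertips no lower than 74 mm above the underside: home, 43 to 70 mm of the cartridge stand above the holder's rim
- groove (a point): middle of the groove in the cartridge's -x face, 36 mm above its underside; the groove is 4 mm deep, runs across the face and spans 29.5 to 43 mm above the underside. The +x face has the same groove
- holder: test holder fixed to the bench: aluminium walls 8 mm thick on a steel base 124 x 92 x 6 mm; outside of walls 62 (x) x 48 (y) mm, rim 78 mm above the bench. Origin on the bench under the pocket's middle, z up. Vertical pocket 46 (x) x 32 (y) mm: the cartridge goes in with its x axis along the holder's x (either way round), 1 mm play a side; a push over 25 N is ramming
- pocket (a point): centre of the pocket's mouth, level with the rim, 78 mm above the bench; axes as the holder's
- ball_mid (a point): mid-setting place of the 8 mm steel ball that sticks 4.5 mm into the pocket through a slot in the -x wall, 35 mm above the stop and set up or down with it. The foot meets it with a bump of up to 8 N, then it rubs with about 1 N. With the underside 5 to 2 mm above the stop it jumps into the groove (the click): the push needed drops to 2 N or less. Clicked, only a pull above 10 N undoes it
- stop_mid (a point): pocket axis at the mid setting of the rigid bottom stop, 22 mm above the bench. The true stop is set anywhere up to 12 mm higher or lower; not measured. A sprung pin 12 mm to -x, top 32 mm above the stop, pushes up with 5 N rising to 8 N at the stop: unclicked, it lifts the cartridge about 30 mm above the stop; clicked, it rests 1 to 3 mm above it. A push of 12 N is ample
- wound_coil: bystander, loose: a small white bobbin with a thick hank of orange-red wire on top, 47 x 46 x 57 mm, origin at the centre of its underside
- tape_roll: bystander, loose: a roll of yellow tape lying flat, 64 mm across and 18 mm high, origin at the centre of its underside
- yoke_plate: bystander, loose: a flat light-grey horseshoe plate, 73 x 72 x 8 mm, origin at the centre of its underside
Things that resemble listed ones, but are neither listed nor needed, are in the scene too. Of the things that look like the cartridge, take the one that is farthest to the robot's left at the start.

How it is judged:
By the outcome, as a careful person would: the job done as asked, in the order asked, and still so for the second after the job is handed in, with the robot touching nothing.
It also fails if it takes over 67 s, if anything falls off the work surface, if the arm or the gripper's body presses on something with over 40 N, if the wrist force passes 120 N, or if a joint passes its speed limit or range.

### The arm

A 6-joint arm with a two-finger parallel gripper is mounted at the origin on a cart in front of the work surface, level with it; the furniture and walls round the work are solid. World frame = base frame: x ahead of the robot, y to its left, z up, the work surface at z = 0. Lengths are in m, angles in rad, forces in N, time in s.
With the tool pointing down it reaches from about 0.3 to 0.775 m from the base axis. Payload 14.6 kg.
Tool frame: the origin (TCP) lies at the very end of the fingers, on their centre line; the grasp point (between the pads) lies 19 mm behind it; z points along the fingers, y is the line along which they close (so a half turn about z gives the same grasp; the last joint's range is limited). The gripper opens to 94 mm and grips with 3 to 60 N. Pads are 16 mm wide; open, the fingers measure 119 mm over their backs; the gripper's body (75 mm by 177 mm) begins 78 mm behind the grasp point.
Start: joints at [1.177, 0.3, 1.521, -0, 1.321, -0.067], TCP at [0.177, 0.521, 0.205] pointing down, gripper open.
Joint ranges: [-3.03, 3.03], [-0.79, 2.21], [0.23, 2.52], [-1.04, 4.18], [0, 3.07], [-2.55, 2.55]. Speed limits (rad/s): [2.22, 2.22, 2.57, 3.14, 3.14, 3.14].

### API

Orientations are given as [roll, pitch, yaw] about the fixed x, y, z axes, in that order (R = Rz(yaw) Ry(pitch) Rx(roll)).
In Python, from station import ctrl gives the robot as it stands.
- The arm moves only by the shell command python3 -m pendant 'ROWS' [OPENING] [FORCE]. ROWS is JSON, a list of rows, each a list of 2 entries, a list of its own where there are three numbers: the shift along the world's x, y, z in cm, then the turn about the world's z in rad. A call has 1 to 20 rows; each row shifts and turns the commanded pose from where the row before left it; what a row does not reach is not made up. A row lasts 1/12 s, in which the tool goes at most 41.7 mm and 7.16 degrees, less where a joint would pass 70% of its speed; a pose out of reach is approached as far as the arm can. A call is refused whole if a number of a shift passes 4.17 or a number of a turn 0.125, either way. A call with a gripper value outside its range is refused whole. OPENING is the opening, from 0 (shut) to 1 (fully open), set as the call begins (- or left out, the last holds). The fingers move at their own pace and stop on an object; FORCE is the grip in N (left out, the last holds). Time passes only in rows, so rows that do not move let the fingers close. It gives the time, the measured TCP pose, the force, the opening and the grip force at its end, in the units of the state.
- ctrl.get_obs(): the state, without advancing time (a new reading comes with each control period).
- ctrl.camera(name): name is "scene" or "top"; returns a dict with "color" (400x640x3 uint8, red, green, blue), "intrinsics" (3x3 intrinsics, pixels), "camera_from_world" (4x4, takes a point from world to camera coordinates). Camera axes: x right, y down, z forward; pixel columns grow to the right and rows downward; lengths in m; the calibration is good to about 2 mm. A picture is of the moment at which its call begins. There is no depth.
- ctrl.hand_in(): hands the job in; it is judged then, once.
The state is a dict: "time_s": time; "qpos": joint angles; "joint_vel": joint speeds; "tau": joint torques, N m; "ee_pos": TCP position; "eef_rot": TCP orientation; "force": force on the tool from outside, world axes, zero at the start; "moment": the same for the moment, N m; "grip_width": finger opening in m; "grip_force": force on a finger pad.
Only numpy, scipy, OpenCV 4.12 (cv2) and the standard library are available. Lean on these libraries where they do the work, as an engineer would, in place of code of your own. Each camera call takes 0.05 s, during which the arm holds its last target. There are 200 camera calls.

## Working session

There is one attempt and no reset: what is moved stays moved. The work goes in short steps, Python scripts to look and compute and a shell command to move; the robot and the scene stay as the last step left them, time stands still between calls to the robot, and variables do not carry over. Pictures are saved under pics/ and viewed, at most 10 in all, crops included, and the job is handed in when it is done.

```bash
ls; mkdir -p pics
cat > h.py <<'E'
import numpy as np,cv2
from station import ctrl
def snap(n,f):
    c=ctrl.camera(n); cv2.imwrite(f'pics/{f}.png',c['color'][:,:,::-1]); np.savez(f'pics/{f}.npz',**c); return c
def ray(c,u,v):
    K=np.array(c['intrinsics']);T=np.array(c['camera_from_world']);R=T[:3,:3]
    o=-R.T@T[:3,3]; d=R.T@np.linalg.inv(K)@[u,v,1]; return o,d/np.linalg.norm(d)
def onz(c,u,v,z):
    o,d=ray(c,u,v); return o+d*(z-o[2])/d[2]
def tri(c1,p1,c2,p2):
    o1,d1=ray(c1,*p1);o2,d2=ray(c2,*p2)
    s=np.linalg.lstsq(np.c_[d1,-d2],o2-o1,rcond=None)[0]
    a=o1+s[0]*d1;b=o2+s[1]*d2; return (a+b)/2,np.linalg.norm(a-b)
def proj(c,p):
    K=np.array(c['intrinsics']);T=np.array(c['camera_from_world']); q=K@(T[:3,:3]@p+T[:3,3]); return q[:2]/q[2]
E
python3 - <<'E'
from h import *
for n in('scene','top'):
    c=snap(n,n+'0'); T=c['camera_from_world']; print(n,np.round(-T[:3,:3].T@T[:3,3],3),np.round(T[:3,:3],2).tolist())
o=ctrl.get_obs(); print(o)
E
```

```text
pics
scene [-0.487 -0.561  0.718] [[0.45, -0.89, 0.01], [-0.42, -0.23, -0.88], [0.78, 0.39, -0.48]]
top [ 0.31  -0.045  1.154] [[-0.03, -1.0, -0.01], [-0.98, 0.03, -0.18], [0.18, 0.0, -0.98]]
{'time_s': 0.1, 'qpos': array([ 1.17739277e+00,  3.00399748e-01,  1.52150739e+00,  1.71042650e-05,
        1.32067406e+00, -6.66087547e-02]), 'joint_vel': array([ 0.00047356, -0.002426  , -0.00105978, -0.00038502,  0.00021341,
       -0.00051125]), 'tau': array([ 1.13553047e-03, -5.32647622e+01, -3.53288519e+01,  7.10049947e-02,
        2.33635266e-02, -5.05634284e-05]), 'ee_pos': array([0.17647214, 0.52068372, 0.20495663]), 'eef_rot': array([-3.14060740e+00, -8.23282247e-05,  2.81479357e+00]), 'force': array([ 0.21183427, -0.01281196,  0.26523299]), 'moment': array([ 0.00624583,  0.03509578, -0.00431833]), 'grip_force': 0.0, 'grip_width': 0.0940064227160576}
```

View pics/scene0.png

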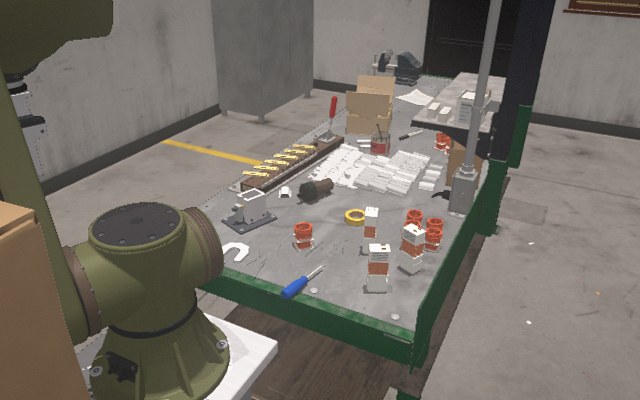

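View pics/top0.png

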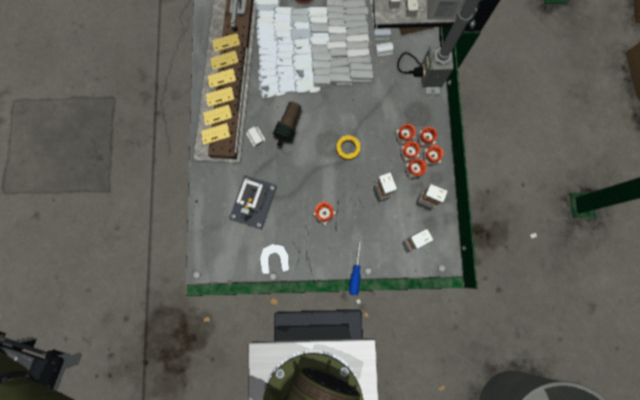

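The cartridge farthest left is at scene (371,220) / top (385,185). The holder is at scene (248,215) / top (252,202). I'll enlarge both.

Run:
```python
from h import *
s=cv2.imread('pics/scene0.png');t=cv2.imread('pics/top0.png')
def z(i,x,y,w,h): return cv2.resize(i[y:y+h,x:x+w],(400,300),interpolation=cv2.INTER_CUBIC)
a=np.vstack([np.hstack([z(s,340,200,64,48+0),z(s,208,188,80,60)]),np.hstack([z(t,364,164,48,36),z(t,218,168,80,60)])])
cv2.imwrite('pics/z0.png',a)
```

```text
(no output)
```

View pics/z0.png

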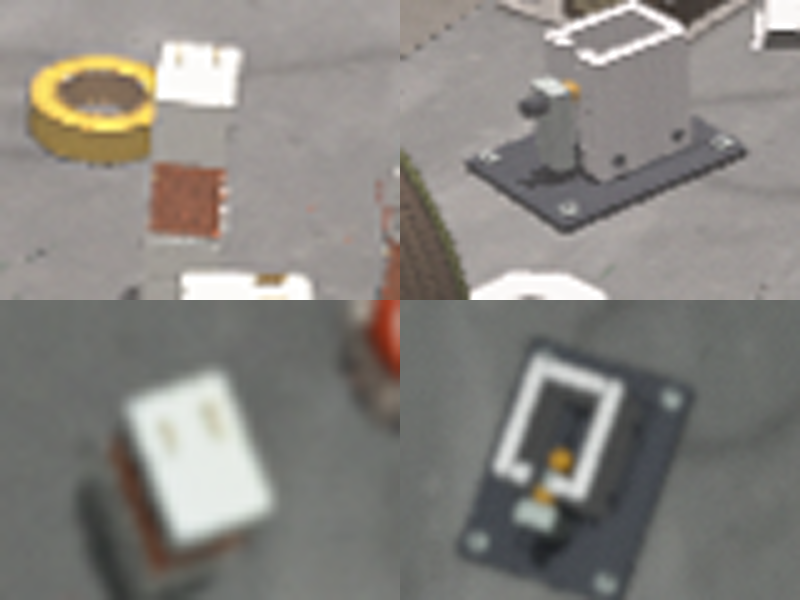

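Run:
```python
from h import *
S=np.load('pics/scene0.npz');T=np.load('pics/top0.npz')
def corners(c,box,thr,k=1):
    x,y,w,h=box; im=c['color'][y:y+h,x:x+w]; g=cv2.resize(im.min(2),None,fx=8,fy=8,interpolation=cv2.INTER_CUBIC)
    m=(g>thr).astype(np.uint8); cs,_=cv2.findContours(m,0,2); q=max(cs,key=cv2.contourArea)
    hull=cv2.convexHull(q); r=cv2.minAreaRect(hull); ap=cv2.approxPolyN(hull,4).reshape(-1,2)
    f=lambda p:(np.array(p)+.5)/8-.5+[x,y]
    return f(r[0]),f(ap),cv2.contourArea(q)/64
for nm,z,bs,bt in(('cart',.112,(358,200,30,28),(372,168,32,30)),('hold',.078,(233,186,34,18),(234,172,34,36))):
  cs,ct=corners(S,bs,170),corners(T,bt,150)
  print(nm,'scene',np.round(cs[1],1).tolist(),cs[2],'top',np.round(ct[1],1).tolist(),ct[2])
  for c,k,n in((S,cs,'s'),(T,ct,'t')):
    P=np.array([onz(c,*p,z) for p in k[1]]); e=np.diff(np.r_[P,P[:1]],axis=0)
    print(n,np.round(P[:,:2]*1e3).tolist(),'cen',np.round(P.mean(0)*1e3,1),'len',np.round(np.linalg.norm(e,axis=1)*1e3),'ang',np.round(np.degrees(np.arctan2(e[:,1],e[:,0])),1))
  p,g=tri(S,cs[1].mean(0),T,ct[1].mean(0)); print('tri',np.round(p*1e3,1),g*1e3)
```

```text
cart scene [[378.7, 207.1], [377.1, 217.8], [364.4, 215.6], [364.7, 204.7]] 130.1953125 top [[397.2, 188.8], [384.7, 193.1], [378.2, 175.6], [390.1, 171.4]] 229.2578125
s [[554.0, -207.0], [504.0, -222.0], [499.0, -192.0], [549.0, -172.0]] cen [ 526.6 -198.1  112. ] len [53. 31. 54. 35.] ang [-163.1   98.1   21.8  -81.6]
t [[510.0, -220.0], [500.0, -190.0], [544.0, -176.0], [553.0, -205.0]] cen [ 526.9 -197.8  112. ] len [32. 46. 31. 46.] ang [ 107.2   17.1  -72.3 -161.3]
tri [ 526.9 -198.   111.5] 0.117862956384211
hold scene [[266.8, 193.8], [246.6, 201.1], [234.4, 194.2], [254.1, 187.3]] 105.34375 top [[262.4, 184.6], [254.2, 208.1], [235.6, 201.9], [244.3, 178.3]] 223.28125
s [[538.0, 105.0], [479.0, 130.0], [495.0, 180.0], [554.0, 156.0]] cen [516.7 142.5  78. ] len [65. 53. 64. 54.] ang [ 157.5   71.5  -21.9 -107.4]
t [[537.0, 109.0], [479.0, 130.0], [495.0, 176.0], [555.0, 154.0]] cen [516.5 142.3  78. ] len [62. 49. 63. 49.] ang [ 160.7   70.1  -19.9 -110.9]
tri [516.4 142.4  77.9] 0.10654990807655047
```

Two views agree to about 0.1 mm:

| Item | Position (mm) | Height (mm) | Yaw |
|---|---|---|---|
| Cartridge | (527, −198) | 111.5 | 17.3° |
| Holder | (516.5, 142.3) | 77.9 | −20° |

Sizes match the text, so I'll move now.

```bash
python3 -m pendant '[[[3.5,-2,0],0.03],[[3.5,-2,0],0.03],[[3.5,-2,0],0.03],[[3.5,-2,0],0.03],[[3.5,-2,0],0.03],[[3.5,-2,0],0.03],[[3.5,-2,0],0.03],[[3.5,-2,0],0.03],[[3.5,-2,0],0.03],[[0,-4,0],0.03],[[0,-4,0],0.03],[[0,-4,0],0.03],[[0,-4,0],0.03],[[0,-4,0],0.03],[[0,-4,0],0.03],[[0,-4,0],0.03],[[0,-4,0],0.03],[[0,-4,0],0.03],[[0,-4,0],0.03],[[0,-4,0],0.03]]' 0.65 15
python3 -m pendant '[[[1.2,-3.3,0],0.011],[[1.2,-3.3,0],0.011],[[1.1,-3.3,0],0.01],[[0,0,0],0],[[0,0,0],0],[[0,0,0],0]]'
```

```text
time_s: 1.77
ee_pos: [0.491, -0.101, 0.2054]
eef_rot: [3.141, -0.0, -2.867]
force: [0.9, -0.0, 0.4]
grip_width: 0.0609
grip_force: 0.0
time_s: 2.27
ee_pos: [0.5263, -0.1976, 0.205]
eef_rot: [3.141, -0.001, -2.837]
force: [-0.8, 0.9, 0.4]
grip_width: 0.061
grip_force: 0.0
```

```bash
python3 -m pendant '[[[0,0,-2.5],0],[[0,0,-2.5],0],[[0,0,-2.5],0],[[0,0,-2],0],[[0,0,-1.5],0],[[0,0,-1],0],[[0,0,-0.6],0],[[0,0,0],0],[[0,0,0],0],[[0,0,0],0]]'
python3 - <<'E'
from h import *
c=snap('scene','s1');t=snap('top','t1')
a=np.hstack([cv2.resize(i[y:y+90,x:x+120,::-1],(400,300)) for i,x,y in((c['color'],310,150),(t['color'],330,140))]); cv2.imwrite('pics/z1.png',a)
E
```

```text
time_s: 3.1
ee_pos: [0.527, -0.1981, 0.0805]
eef_rot: [-3.14, 0.001, -2.836]
force: [-0.2, 0.2, 0.7]
grip_width: 0.0611
grip_force: 0.0
```

View pics/z1.png

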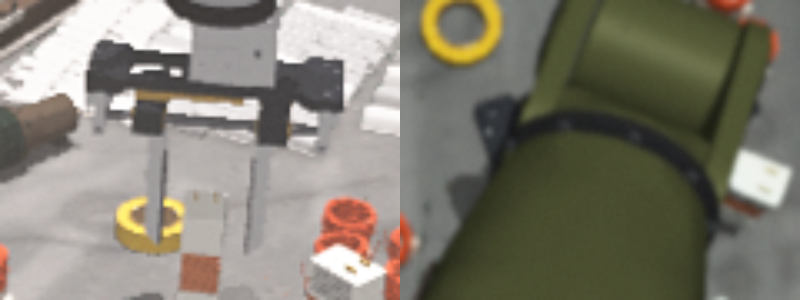

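The fingers straddle the cartridge, at about columns 155 and 258 in the crop with the cartridge at 205. Now closing and lifting.

```bash
python3 -m pendant '[[[0,0,0],0],[[0,0,0],0],[[0,0,0],0],[[0,0,0],0],[[0,0,0],0],[[0,0,0],0],[[0,0,0],0],[[0,0,0],0],[[0,0,0],0],[[0,0,0],0]]' 0 35
python3 -m pendant '[[[0,0,1],0],[[0,0,2],0],[[0,0,2.5],0],[[0,0,2.5],0],[[0,0,2.5],0],[[0,0,2.5],0],[[0,0,0],0],[[0,0,0],0],[[0,0,0],0]]'
```

```text
time_s: 4.03
ee_pos: [0.5265, -0.1981, 0.0794]
eef_rot: [-3.142, -0.0, -2.836]
force: [0.0, -0.9, 1.6]
grip_width: 0.0293
grip_force: 35.0
time_s: 4.78
ee_pos: [0.5262, -0.1979, 0.2088]
eef_rot: [3.141, -0.001, -2.836]
force: [-0.7, -0.7, -1.4]
grip_width: 0.0298
grip_force: 35.0
```

```bash
python3 -m pendant '[[[0,1.5,0],-0.03],[[-0.1,2.8,0],-0.055],[[-0.1,2.8,0],-0.055],[[-0.1,2.8,0],-0.055],[[-0.1,2.8,0],-0.055],[[-0.1,2.8,0],-0.055],[[-0.1,2.8,0],-0.055],[[-0.1,2.8,0],-0.055],[[-0.1,2.8,0],-0.055],[[-0.1,2.8,0],-0.055],[[-0.1,2.8,0],-0.055],[[-0.1,2.8,0],-0.055],[[0,1.7,0],-0.019],[[0,0,0],0],[[0,0,0],0],[[0,0,0],0],[[0,0,0],0],[[0,0,0],0]]'
python3 - <<'E'
from h import *
c=snap('scene','s2');t=snap('top','t2')
cv2.imwrite('pics/z2.png',cv2.resize(c['color'][120:240,190:310,::-1],(600,600),interpolation=cv2.INTER_CUBIC))
print(ctrl.get_obs()['ee_pos'])
E
```

```text
time_s: 6.28
ee_pos: [0.5156, 0.141, 0.2093]
eef_rot: [-3.141, -0.0, 2.792]
force: [0.8, -0.4, -0.5]
grip_width: 0.03
grip_force: 35.0
[0.51563243 0.14122734 0.20942511]
```

View pics/z2.png

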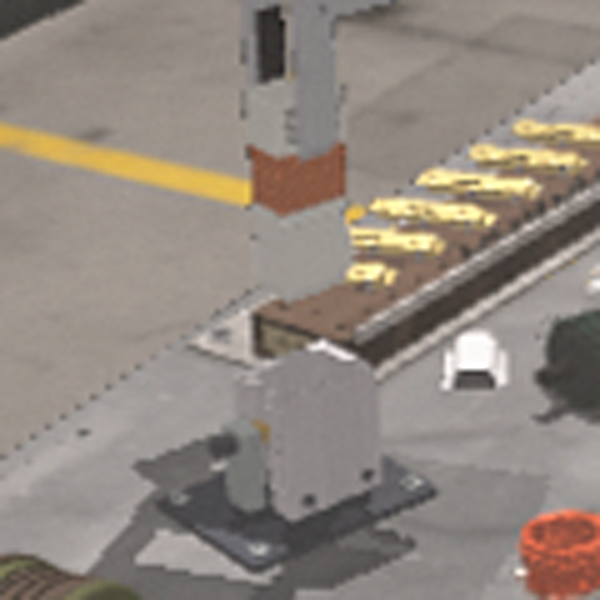

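```bash
python3 -m pendant '[[[0.08,0.11,-1],0],[[0,0,-1],0],[[0,0,-1],0],[[0,0,-1],0],[[0,0,-0.5],0],[[0,0,0],0],[[0,0,0],0],[[0,0,0],0]]'
python3 - <<'E'
from h import *
o=ctrl.get_obs();print(o['ee_pos'],o['force'],o['moment'])
c=snap('scene','s3');t=snap('top','t3')
cv2.imwrite('pics/z3.png',cv2.resize(c['color'][160:230,210:290,::-1],(685,600),interpolation=cv2.INTER_CUBIC))
E
```

```text
time_s: 7.05
ee_pos: [0.5166, 0.143, 0.1649]
eef_rot: [3.141, 0.001, 2.793]
force: [-0.5, -0.1, -1.6]
grip_width: 0.0296
grip_force: 35.0
[0.51658802 0.14304503 0.16486032] [-0.54855871 -0.06669319 -1.58186055] [0.03721416 0.03531557 0.02300989]
```

View pics/z3.png

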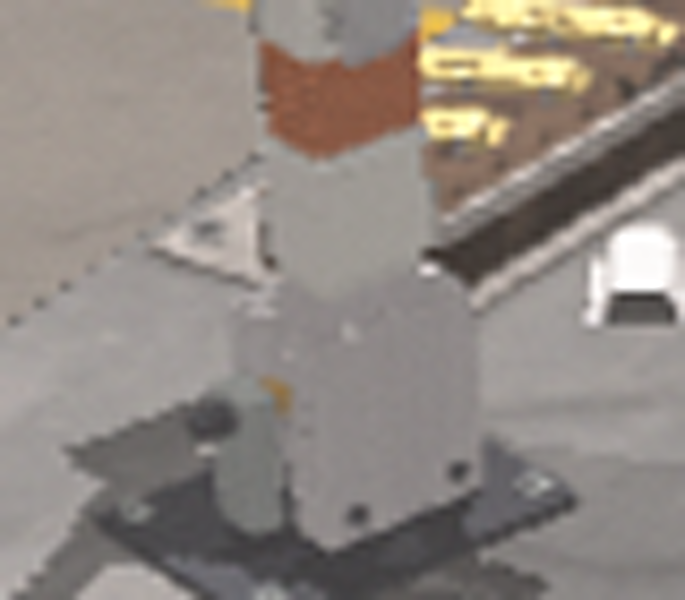

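The foot looks centred over the mouth. Now entering gently.

```bash
python3 -m pendant '[[[-0.03,-0.05,-0.3],0],[[0,0,-0.3],0],[[0,0,-0.3],0],[[0,0,-0.2],0],[[0,0,0],0],[[0,0,0],0]]'
python3 -m pendant '[[[0,0,-0.2],0],[[0,0,-0.2],0],[[0,0,0],0],[[0,0,0],0]]'
```

```text
time_s: 7.65
ee_pos: [0.516, 0.1425, 0.1533]
eef_rot: [-3.141, -0.0, 2.793]
force: [-0.4, -0.2, -0.9]
grip_width: 0.0298
grip_force: 35.0
time_s: 7.98
ee_pos: [0.5162, 0.1427, 0.1495]
eef_rot: [3.141, 0.0, 2.793]
force: [1.1, 2.1, -1.3]
grip_width: 0.0297
grip_force: 35.0
```

```bash
python3 -m pendant '[[[0,0,-0.2],0],[[0,0,0],0],[[0,0,0],0]]'
python3 -m pendant '[[[0,0,-0.2],0],[[0,0,0],0],[[0,0,0],0]]'
```

```text
time_s: 8.23
ee_pos: [0.5162, 0.1428, 0.1473]
eef_rot: [3.141, 0.0, 2.793]
force: [3.3, 5.0, -3.2]
grip_width: 0.0296
grip_force: 35.0
time_s: 8.48
ee_pos: [0.5161, 0.1428, 0.1452]
eef_rot: [3.141, 0.0, 2.793]
force: [2.3, 4.9, -3.1]
grip_width: 0.0296
grip_force: 35.0
```

```bash
python3 -m pendant '[[[0.03,0.07,0],0],[[0,0,0],0],[[0,0,0],0]]'
python3 -m pendant '[[[0,0,-0.2],0],[[0,0,0],0],[[0,0,0],0]]'
```

```text
time_s: 8.73
ee_pos: [0.5162, 0.143, 0.1452]
eef_rot: [-3.141, -0.0, 2.793]
force: [0.4, 2.3, -1.8]
grip_width: 0.0295
grip_force: 35.0
time_s: 8.98
ee_pos: [0.5162, 0.1431, 0.1432]
eef_rot: [-3.141, -0.0, 2.793]
force: [0.5, 1.6, -1.3]
grip_width: 0.0294
grip_force: 35.0
```

```bash
python3 -m pendant '[[[0.01,0.03,-0.2],0],[[0,0,0],0],[[0,0,0],0]]'
for i in 1; do :; done; python3 -m pendant '[[[0,0,-0.2],0],[[0,0,0],0],[[0,0,0],0]]'
python3 -m pendant '[[[0,0,-0.2],0],[[0,0,0],0],[[0,0,0],0]]'
```

```text
time_s: 9.23
ee_pos: [0.5163, 0.1433, 0.1413]
eef_rot: [-3.141, -0.0, 2.793]
force: [0.9, 0.0, -1.5]
grip_width: 0.0295
grip_force: 35.0
time_s: 9.48
ee_pos: [0.5164, 0.1434, 0.1393]
eef_rot: [-3.141, -0.0, 2.793]
force: [0.7, 0.2, -1.1]
grip_width: 0.03
grip_force: 35.0
time_s: 9.73
ee_pos: [0.5164, 0.1435, 0.1374]
eef_rot: [-3.141, -0.0, 2.793]
force: [-0.8, -0.2, -0.0]
grip_width: 0.0294
grip_force: 35.0
```

```bash
python3 -m pendant '[[[0,0,-0.2],0],[[0,0,0],0],[[0,0,0],0]]'
python3 -m pendant '[[[0,0,-0.2],0],[[0,0,0],0],[[0,0,0],0]]'
python3 -m pendant '[[[0,0,-0.2],0],[[0,0,0],0],[[0,0,0],0]]'
```

```text
time_s: 9.98
ee_pos: [0.5164, 0.1435, 0.1353]
eef_rot: [-3.141, -0.0, 2.793]
force: [-0.1, 0.6, -0.8]
grip_width: 0.0295
grip_force: 35.0
time_s: 10.23
ee_pos: [0.5164, 0.1435, 0.1333]
eef_rot: [-3.141, -0.0, 2.793]
force: [0.1, 1.0, -0.9]
grip_width: 0.0298
grip_force: 35.0
time_s: 10.48
ee_pos: [0.5164, 0.1435, 0.1314]
eef_rot: [-3.142, -0.0, 2.793]
force: [0.4, 0.3, -1.0]
grip_width: 0.0296
grip_force: 35.0
```

```bash
python3 -m pendant '[[[0,0,-0.2],0],[[0,0,0],0],[[0,0,0],0]]'
python3 -m pendant '[[[0,0,-0.2],0],[[0,0,0],0],[[0,0,0],0]]'
python3 -m pendant '[[[0,0,-0.2],0],[[0,0,0],0],[[0,0,0],0]]'
python3 -m pendant '[[[0,0,-0.2],0],[[0,0,0],0],[[0,0,0],0]]'
```

```text
time_s: 10.73
ee_pos: [0.5167, 0.1434, 0.1295]
eef_rot: [3.141, 0.001, 2.793]
force: [2.4, -0.6, -0.7]
grip_width: 0.0296
grip_force: 35.0
time_s: 10.98
ee_pos: [0.517, 0.1434, 0.128]
eef_rot: [3.141, 0.002, 2.793]
force: [4.1, -1.6, 5.1]
grip_width: 0.0295
grip_force: 35.0
time_s: 11.23
ee_pos: [0.5171, 0.1435, 0.1261]
eef_rot: [3.141, 0.002, 2.793]
force: [4.1, -2.1, 4.0]
grip_width: 0.0298
grip_force: 35.0
time_s: 11.48
ee_pos: [0.5171, 0.1435, 0.124]
eef_rot: [3.141, 0.002, 2.793]
force: [4.1, -1.5, 4.4]
grip_width: 0.03
grip_force: 35.0
```

```bash
python3 -m pendant '[[[0,0,-0.2],0],[[0,0,0],0],[[0,0,0],0]]'|grep -E 'ee_pos|force'
python3 -m pendant '[[[0,0,-0.2],0],[[0,0,0],0],[[0,0,0],0]]'|grep -E 'ee_pos|force'
python3 -m pendant '[[[0,0,-0.2],0],[[0,0,0],0],[[0,0,0],0]]'|grep -E 'ee_pos|force'
python3 -m pendant '[[[0,0,-0.2],0],[[0,0,0],0],[[0,0,0],0]]'|grep -E 'ee_pos|force'
python3 -m pendant '[[[0,0,-0.2],0],[[0,0,0],0],[[0,0,0],0]]'|grep -E 'ee_pos|force'
```

```text
ee_pos: [0.517, 0.1435, 0.1218]
force: [5.3, -0.8, 4.2]
grip_force: 35.0
ee_pos: [0.517, 0.1435, 0.1199]
force: [5.3, -1.3, 3.8]
grip_force: 35.0
ee_pos: [0.517, 0.1435, 0.1178]
force: [5.7, -0.1, 4.4]
grip_force: 35.0
ee_pos: [0.5171, 0.1435, 0.1159]
force: [5.5, -1.9, 4.3]
grip_force: 35.0
ee_pos: [0.517, 0.1435, 0.1139]
force: [5.3, -1.1, 4.7]
grip_force: 35.0
```

```bash
python3 -m pendant '[[[0,0,-0.2],0],[[0,0,0],0],[[0,0,0],0]]'|grep -E 'ee_pos|force'
python3 -m pendant '[[[0,0,-0.2],0],[[0,0,0],0],[[0,0,0],0]]'|grep -E 'ee_pos|force'
python3 -m pendant '[[[0,0,-0.2],0],[[0,0,0],0],[[0,0,0],0]]'|grep -E 'ee_pos|force'
python3 -m pendant '[[[0,0,-0.2],0],[[0,0,0],0],[[0,0,0],0]]'|grep -E 'ee_pos|force'
```

```text
ee_pos: [0.517, 0.1435, 0.1119]
force: [5.5, -1.0, 3.4]
grip_force: 35.0
ee_pos: [0.5171, 0.1435, 0.1099]
force: [5.1, -0.6, 5.1]
grip_force: 35.0
ee_pos: [0.5171, 0.1435, 0.108]
force: [5.1, -1.8, 4.5]
grip_force: 35.0
ee_pos: [0.5171, 0.1435, 0.106]
force: [4.1, -1.2, 5.7]
grip_force: 35.0
```

Now in 1 mm steps.

```bash
python3 -m pendant '[[[0,0,-0.1],0],[[0,0,0],0],[[0,0,0],0]]'|grep -E 'ee_pos|force'
python3 -m pendant '[[[0,0,-0.1],0],[[0,0,0],0],[[0,0,0],0]]'|grep -E 'ee_pos|force'
python3 -m pendant '[[[0,0,-0.1],0],[[0,0,0],0],[[0,0,0],0]]'|grep -E 'ee_pos|force'
```

```text
ee_pos: [0.5171, 0.1435, 0.105]
force: [4.6, -1.7, 5.3]
grip_force: 35.0
ee_pos: [0.5171, 0.1435, 0.104]
force: [4.4, -1.1, 4.1]
grip_force: 35.0
ee_pos: [0.5171, 0.1435, 0.1029]
force: [6.0, -1.1, 6.3]
grip_force: 35.0
```

```bash
python3 -m pendant '[[[0,0,-0.1],0],[[0,0,0],0],[[0,0,0],0]]'|grep -E 'ee_pos|force'
```

```text
ee_pos: [0.5171, 0.1435, 0.1019]
force: [5.6, -1.3, 4.2]
grip_force: 35.0
```

```bash
python3 -m pendant '[[[0,0,-0.1],0],[[0,0,0],0],[[0,0,0],0]]'|grep -E 'ee_pos|force'
python3 -m pendant '[[[0,0,-0.1],0],[[0,0,0],0],[[0,0,0],0]]'|grep -E 'ee_pos|force'
```

```text
ee_pos: [0.517, 0.1435, 0.1007]
force: [5.0, -1.7, 2.0]
grip_force: 35.0
ee_pos: [0.5166, 0.1435, 0.0994]
force: [4.3, -0.7, 0.2]
grip_force: 35.0
```

```bash
python3 -m pendant '[[[0,0,-0.1],0],[[0,0,0],0],[[0,0,0],0]]'|grep -E 'ee_pos|force'
```

```text
ee_pos: [0.5163, 0.1436, 0.0985]
force: [1.3, -0.1, 4.3]
grip_force: 35.0
```

The push dropped to about 1 N and the side force vanished, which is the click. I'll stop here, check with a still reading, then release and retreat.

```bash
python3 -m pendant '[[[0,0,0],0],[[0,0,0],0],[[0,0,0],0]]'|grep -E 'ee_pos|force'
python3 -m pendant '[[[0,0,0],0],[[0,0,0],0],[[0,0,0],0],[[0,0,0],0],[[0,0,0],0],[[0,0,0],0]]' 0.65
python3 -m pendant '[[[0,0,1],0],[[0,0,2],0],[[0,0,2.5],0],[[0,0,2.5],0],[[0,0,2.5],0],[[-3,0,1],0],[[-4,0,0],0],[[-3,-3,0],0],[[0,-4,0],0],[[0,-4,0],0],[[0,-4,0],0],[[0,-4,0],0],[[0,0,0],0],[[0,0,0],0],[[0,0,0],0],[[0,0,0],0]]'
python3 - <<'E'
from h import *
c=snap('scene','s4');t=snap('top','t4')
a=np.hstack([cv2.resize(i[y:y+75,x:x+100,::-1],(400,300),interpolation=cv2.INTER_CUBIC) for i,x,y in((c['color'],200,150),(t['color'],205,155))]); cv2.imwrite('pics/z4.png',a)
E
```

```text
ee_pos: [0.5163, 0.1435, 0.0984]
force: [2.2, 0.4, 4.4]
grip_force: 35.0
time_s: 16.23
ee_pos: [0.5163, 0.1435, 0.0983]
eef_rot: [-3.141, -0.0, 2.793]
force: [0.2, -0.1, 0.8]
grip_width: 0.0608
grip_force: 0.0
time_s: 17.57
ee_pos: [0.4171, -0.045, 0.2137]
eef_rot: [3.141, 0.0, 2.794]
force: [-0.4, 0.3, -0.1]
grip_width: 0.0611
grip_force: 0.0
```

View pics/z4.png

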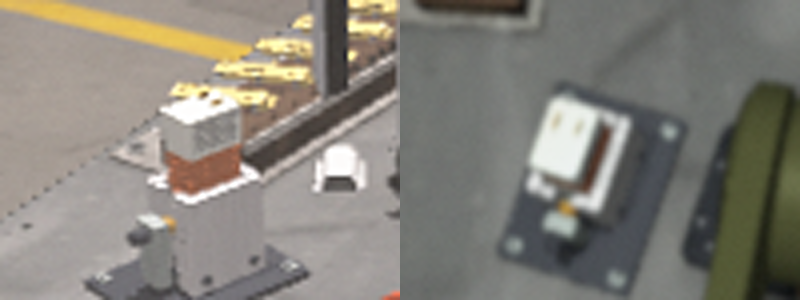

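Run:
```python
from h import *
S=np.load('pics/s4.npz');T=np.load('pics/t4.npz')
print(tri(S,(249.9,176.2),T,(246.6,189.2)))
for z in(.131,.158): p=np.array([.5165,.1425,z]);print(z,proj(S,p),proj(T,p))
```

```text
(array([0.51544266, 0.13954132, 0.13208384]), np.float64(0.0014705567186087392))
0.131 [249.482924   176.18239911] [245.17573657 189.06265597]
0.158 [248.95496544 166.82555685] [243.04035204 186.80930557]
```

The top of the cartridge stands at about 131 mm, so it is clicked and staying down; unclicked it would stand near 158 mm.

```bash
python3 -c "
from station import ctrl
print(ctrl.hand_in())"
```

```text
the job is handed in; nothing more can be done
None
```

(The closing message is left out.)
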